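# Fit the flask tray to the shaker and lock it with the ball-lock pin

### The job

Fit the empty flask tray to the orbital shaker: turn it end for end so that its tongue leads, and slide it along the guide rails until its end plate is up against the rails. Then stand the ball-lock pin (the one with a thumb button, in the grey accessory block) in the hole of the bridge and press it down by its button, through bridge, tongue and carriage, until its collar is down on the bridge; let go, so that the button springs out and the balls lock it. Leave the other pin, the flasks, the beaker and the stopper where they are.

Things in the scene. Friction and masses are not known exactly. Their poses are not given: they have to be found in the camera images.
- shaker: Orbital shaker, white housing 220 x 220 mm, fixed. Origin on the bench; x = the way the tray slides in, y across, z up. On top a bare aluminium carriage plate: x -170 to +105, y +-75 mm, upper face z = 100, 6 mm thick. From x = -170 to -60 it is an open shelf to set the tray down on (only flush screws in it). The last 50 mm overhang the housing, free below.
- rail_mouth (a point): Middle of the rails' mouth, on the carriage plate, at shaker (-60, 0, 100) mm, axes as the shaker's. Two fixed aluminium guide rails run from here to x = 55, 14 mm high: flared lead-in from |y| = 64 at the mouth to 57 at x = -45, then inner faces at |y| = 57 and a lip reaching inward to |y| = 50, its underside 10 mm above the plate. The tray's 110 mm wide, 5 mm thick floor slides under the lips.
- bridge_hole (a point): Centre of the upper mouth of the upright 16 mm hole in the bridge, at shaker (80, 0, 127) mm, axes as the shaker's. The bridge is a fixed block behind the rails, x 62 to 98, y +-30, z 111 to 127 mm, on two feet (|y| 22 to 30); the tray's tongue goes under it. In line below, the carriage plate (z 94 to 100) has a 16 mm hole too, then free air.
- tray_home (a point): Point of the carriage, at shaker (0, 0, 100) mm, where tray_base lies when the tray is fully home; axes as the shaker's.
- tray_base (a point): Loose aluminium flask tray, about 0.42 kg: middle of its flat underside. x towards its tongue end, z up. Floor x -60 to +60, y +-55, 5 mm thick, corners at the tongue end cut off by 12 mm; tongue x 60 to 98 mm, 36 mm wide, 5 mm thick; side walls at |y| 44 to 47, 15 mm high; wire flask clips up to 36 mm high around (+-34, +-22). Starts the wrong way round on the bench.
- tray_end (a point): Middle of the outer face of the tray's upright end plate, at tray (-65, 0, 16) mm, axes as tray_base. The plate is 5 mm thick, 142 mm wide, 32 mm high (from the underside up), wider than the rails' 128 mm mouth, so only the tongue end enters; home, its inner face rests on the rail ends. It can be pushed here.
- tray_handle (a point): Centre of the tray's black carrying handle, at tray (0, 0, 62) mm, axes as tray_base: a square bar 12 x 12 mm that runs across the tray (along y), 64 mm free between two posts at |y| 32 to 44.
- tray_hole (a point): Centre of the 20 mm hole in the tray's tongue, on its upper face, at tray (80, 0, 5) mm.
- block: Grey accessory block 50 x 110 x 60 mm, fixed, origin under its centre. Two upright bores 23 mm wide at y = +30 and -30 mm in its top (z = 60); a pin hangs by its collar in each, either pin in either bore; lift it 52 mm or more to clear.
- pin_head (a point): Loose steel ball-lock pin, about 0.14 kg. Point on its axis 20 mm above the underside of its collar; z up along the pin. Collar 31 mm across, 4 mm thick; dark round head 26 mm across, from 4 to 32 mm above the collar's underside; thumb button in the head's top. Shank below the collar 14 mm across.
- pin_balls (a point): Point on the pin's axis 37 mm below the collar's underside: four locking balls, 20 mm across them and 5 mm high when out; in with the button pressed 4.5 mm, else they cannot be forced in. Nose below tapers to 8.4 mm, end 50 mm below the collar. With the button free the pin stands in a 16 mm hole on its balls, nose in, collar 39.5 mm above the rim; pressing the button then drives it down.
- pin_collar (a point): Point on the ball-lock pin's axis at the underside of its collar; axes as pin_head. When home it lies at bridge_hole.
- button_top (a point): Centre of the flat top of the pin's thumb button, 14 mm across: 40 mm above the collar's underside when free, 34 mm when fully in (it then stands 2 mm out of the head).
- pin_button (a joint): How far the thumb button is pressed in, m: 0 free, 0.006 fully in. A spring returns it: 1.8 N to start, 6 N fully in. The balls move in 0.7 mm for each mm of it. In a 16 mm hole they let the pin pass from about 3 mm on.
- t_pin: Plain steel pin with a black T-handle (54 mm bar, 30 mm above its collar) and no button, loose in the accessory block; not used. Origin on its axis at the underside of its collar.
- flask_a: Conical glass flask with rubber stopper, 64 mm base, 121 mm high, loose bystander; origin under its centre.
- flask_b: Conical glass flask, open top, 82 mm base, 138 mm high, loose bystander; origin under its centre.
- beaker: Glass beaker, 70 mm wide, 90 mm high, loose bystander; origin under its centre.
- stopper: Rubber stopper, 36 mm wide, 30 mm high, loose bystander; origin under its centre.
Not all that is in view belongs to the job. Leave any green look-alike of the part that bears pin_head alone.

How it is judged:
On the way, in this order (a step that is already met when the one before it is completed fails the run):
1. the tray is home: tongue first in the rails, flat on the carriage, its end plate within 4 mm of the rail ends (x of tray_base in the frame of shaker between -0.004 and 0.003 m and x of tray_hole in the frame of shaker above 0.07 m and horizontal distance between tray_hole and bridge_hole below 0.006 m and z of tray_base in the frame of tray_home below 0.003 m and angle between tray_base's own z axis and vertical below 0.04 rad), for 0.2 s.
2. the pin's button is held in (2 mm or more) while its nose is in the bridge's hole and its collar is still at least 10 mm above the bridge (value of joint pin_button above 0.002 m and horizontal distance between pin_collar and bridge_hole below 0.012 m and z of pin_collar in the frame of bridge_hole between 0.01 and 0.0425 m), for 0.1 s.
At the end, for the whole second after the job is handed in: Tray flat on the carriage, tongue under the bridge, end plate within 5 mm of the rail ends; ball-lock pin upright through it, collar within 2.5 mm of the bridge and 4 mm of the hole's centre, button out (under 1.5 mm in), so balls out under the carriage; both at rest (x of tray_base in the frame of shaker between -0.005 and 0.003 m and x of tray_hole in the frame of shaker above 0.07 m and z of tray_base in the frame of tray_home below 0.003 m and angle between tray_base's own z axis and vertical below 0.04 rad and horizontal distance between pin_collar and bridge_hole below 0.004 m and z of pin_collar in the frame of bridge_hole between -0.003 and 0.0025 m and angle between pin_collar's own z axis and vertical below 0.08 rad and value of joint pin_button below 0.0015 m and linear speed of each of tray, pin below 0.02 m/s); the robot touches nothing.
It fails at once if the T-handled pin is moved more than 30 mm (distance of t_pin from where it was at the start of the episode above 0.03 m).
It fails at once if a flask, the beaker or the stopper is moved more than 30 mm (distance of any of flask_a, flask_b, beaker, stopper from where it was at the start of the episode above 0.03 m).
It fails at once if a flask is tipped over (angle between any of flask_a, flask_b's own z axis and vertical above 0.5 rad).
It also fails if it takes over 72 s, if anything falls off the work surface, if the arm or the gripper's body presses on something with over 40 N, if the wrist force passes 120 N, or if a joint passes its speed limit or range.

### The arm

A 7-joint arm with a two-finger parallel gripper is mounted at the origin on the work surface. World frame = base frame: x ahead of the robot, y to its left, z up, the work surface at z = 0. Lengths are in m, angles in rad, forces in N, time in s.
With the tool pointing down it reaches from about 0.4 to 0.9 m from the base axis. Payload 5.6 kg.
Tool frame: the origin (TCP) lies midway between the tips of the shut fingers; the grasp point (between the pads) lies 19 mm behind it; y points along the fingers, z is the direction in which the jaws open and shut, and the axes are right-handed (so a half turn about y gives the same grasp; the last joint's range is limited). The gripper opens to 92 mm and grips with 3 to 60 N. Pads are 20 mm wide; open, the fingers measure 128 mm over their backs; the gripper's body (75 mm by 189 mm) begins 69 mm behind the grasp point.
Start: joints at [1.187, 0.468, -0.012, 1.603, 0.006, 1.071, -0.056], TCP at [0.217, -0.613, 0.215] pointing down, gripper open.
Joint ranges: [-2.53, 2.53], [-0.31, 2.02], [-1.57, 1.55], [0.28, 2.44], [-1.29, 4.43], [0.15, 1.84], [-2.92, 2.92]. Speed limits (rad/s): [2.57, 2.57, 3.14, 3.14, 3.14, 3.14, 3.14].

### API

Orientations are given as a 3x3 rotation matrix whose columns are the frame's x, y, z axes.
In Python, from station import env, effector, solver, viewer, workorder, search_frame, tip_of gives the robot as it stands. Calls block until the motion is done:
- env.reach(position, orientation): joint-space move of the TCP to a pose.
- env.movel(position, frame=None, rate=0.15): straight line of the TCP; frame=None keeps the orientation; rate is the mean speed in m/s.
- env.goto_joints(angles): joint-space move.
- effector.release() and effector.grasp(squeeze=None): open the fingers fully, or close them until they stop; squeeze is the grip in N (None keeps the last).
- env.pause(seconds).
- solver.inverse_kinematics(position, orientation): joint angles nearest the present ones, or None.
- env.sense(): the state.
- viewer.read_camera(name): name is "side" or "top" or "wrist"; returns (picture, depth): 480x640x3 uint8, red, green, blue; 480x640 float32, m along the optical axis (not along the pixel's ray), 0 where there is no reading.
- viewer.camera_info(name): a dict with "intrinsics" (3x3 intrinsics, pixels), "dist_coeffs" ([k1, k2, p1, p2, k3] as OpenCV has them; the pictures are not rectified), "eye" and "rotation" of the camera in the world; the wrist camera has in their place "T_tool_cam" (4x4, takes a point from camera to tool coordinates, whose origin is the TCP and whose axes are the tool frame's). Camera axes: x right, y up, looking along -z (the intrinsics and any distortion apply to the point x, -y, -z); pixel columns grow to the right and rows downward; lengths in m; the calibration is good to about 2 mm. A picture is of the moment at which its call begins: read the wrist's pose just before it. camera_info takes no time and is no camera call.
A pose or a line that the arm cannot do raises env.PlanningError and nothing moves.
- workorder.finish_job(): hands the job in, once; it reports no verdict.
Trained networks look in the newest picture that a camera, given by its name, has taken for a name from the list of things; names that differ only in an ending like _2 or _b are one class to them, and where a whole thing is asked for, a point or a joint stands for the part that bears it (a point fixed in the world has none). Each returns a list of dicts, best first, with "score" (0 to 1); they miss things now and then, are a little off and sometimes report something else, mostly with a low value. They report only what shows in the picture. A call takes as long as a camera call. They do not tell look-alikes from the thing itself.
- search_frame(camera, name): "at" ([x, y, z] in m, in world coordinates, good to about 4 mm: the middle of the surface that is visible of it).
- tip_of(camera, name): "at" ([x, y, z] in m, in world coordinates, good to about 4 mm: a listed point, or the origin of a listed thing).
The state is a dict: "t": time; "joint_positions": joint angles; "joint_velocities": joint speeds; "tau": joint torques, N m; "ee_pos": TCP position; "tcp_rot": TCP orientation; "wrist_force": force on the tool from outside, world axes, zero at the start; "moment": the same for the moment, N m; "gripper_width": finger opening in m.
Only numpy, scipy, OpenCV 4.12 (cv2) and the standard library are available. Lean on these libraries where they do the work, as an engineer would, in place of code of your own. Each camera call takes 0.05 s, during which the arm holds its last target.

## Working session

There is one attempt and no reset: what is moved stays moved. The work goes in short steps, each a Python script; the robot and the scene stay as the last script left them, time stands still between calls to the robot, and variables do not carry over. Pictures are saved under pics/ and viewed, and the job is handed in when it is done.

```bash
ls; mkdir -p pics
cat > a.py <<'E'
from station import env, effector, solver, viewer, workorder, search_frame, tip_of
import numpy as np, cv2
def snap(c,n):
    p,d=viewer.read_camera(c); cv2.imwrite(f'pics/{n}.png',p[:,:,::-1]); np.save(f'pics/{n}_d.npy',d); return p,d
E
python3 - <<'E'
from a import *
np.set_printoptions(precision=4,suppress=True)
s=env.sense(); print(s['t'],s['ee_pos'],s['tcp_rot'],s['gripper_width'])
for c in ['side','top']:
    snap(c,c+'0'); print(viewer.camera_info(c))
    for n in ['shaker','rail_mouth','bridge_hole','tray_home','tray_base','tray_end','tray_handle','tray_hole','block','pin_head','button_top','pin_collar','t_pin','flask_a','flask_b','beaker','stopper']:
        try: print(c,n,[(round(r['score'],2),np.round(r['at'],3).tolist()) for r in tip_of(c,n)[:3]])
        except Exception as e: print(n,e)
print(viewer.camera_info('wrist'))
print(env.sense()['t'])
E
```

```text
pics
0.0 [ 0.217  -0.6121  0.2137] [[-0.9425 -0.0007  0.3342]
 [-0.3342  0.0016 -0.9425]
 [ 0.0001 -1.     -0.0017]] 0.09209996018878827
{'intrinsics': array([[466.4469,   0.    , 317.7346],
       [  0.    , 466.4469, 241.6656],
       [  0.    ,   0.    ,   1.    ]]), 'dist_coeffs': array([-0.0013,  0.    ,  0.    ,  0.    ,  0.    ]), 'eye': array([ 0.2798, -0.7356,  0.9284]), 'rotation': array([[ 0.9409,  0.2493, -0.2292],
       [-0.3385,  0.6762, -0.6543],
       [-0.0081,  0.6933,  0.7206]])}
side shaker [(0.77, [0.567, -0.082, 0.001])]
side rail_mouth [(0.7, [0.568, -0.024, 0.096])]
side bridge_hole [(0.79, [0.571, -0.165, 0.126]), (0.65, [0.475, 0.325, 0.063]), (0.55, [0.752, -0.304, -0.0])]
side tray_home [(0.95, [0.566, -0.079, 0.099])]
side tray_base [(0.88, [0.478, 0.324, -0.0]), (0.24, [0.442, -0.36, 0.059])]
side tray_end [(0.8, [0.484, 0.264, 0.013])]
side tray_handle [(0.58, [0.57, -0.163, 0.128])]
side tray_hole [(0.94, [0.466, 0.406, 0.006])]
side block [(0.61, [0.442, -0.383, -0.0])]
side pin_head [(0.77, [0.359, -0.461, 0.068]), (0.52, [0.442, -0.413, 0.079]), (0
[... 1733 characters left out ...]
-0.001]), (0.38, [0.475, 0.326, 0.066])]
top flask_b [(0.71, [0.752, -0.302, -0.001]), (0.68, [0.752, 0.204, -0.001]), (0.38, [0.475, 0.326, 0.066])]
top beaker [(0.64, [0.477, 0.331, -0.001]), (0.58, [0.696, 0.366, -0.004])]
top stopper [(0.65, [0.443, -0.418, 0.062]), (0.55, [0.619, 0.5, 0.0])]
{'intrinsics': array([[400.4064,   0.    , 319.812 ],
       [  0.    , 400.4064, 236.319 ],
       [  0.    ,   0.    ,   1.    ]]), 'dist_coeffs': array([-0.0879,  0.    ,  0.    ,  0.    ,  0.    ]), 'T_tool_cam': array([[-0.0012, -0.9654, -0.2606, -0.0731],
       [ 0.0011,  0.2606, -0.9654, -0.1701],
       [ 1.    , -0.0015,  0.0007,  0.0024],
       [ 0.    ,  0.    ,  0.    ,  1.    ]])}
1.8
```

View pics/side0.png

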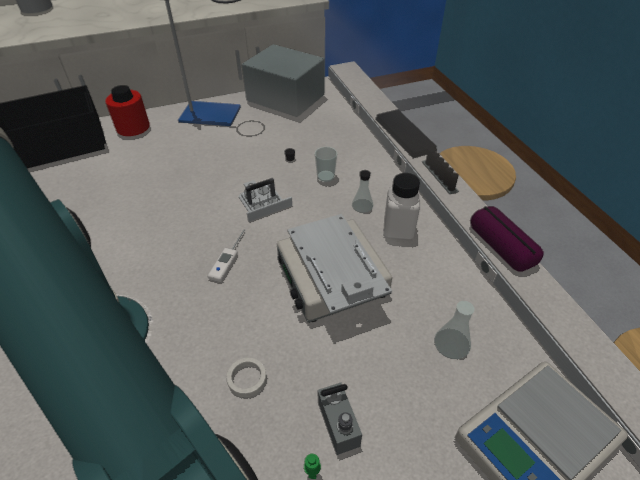

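View pics/top0.png

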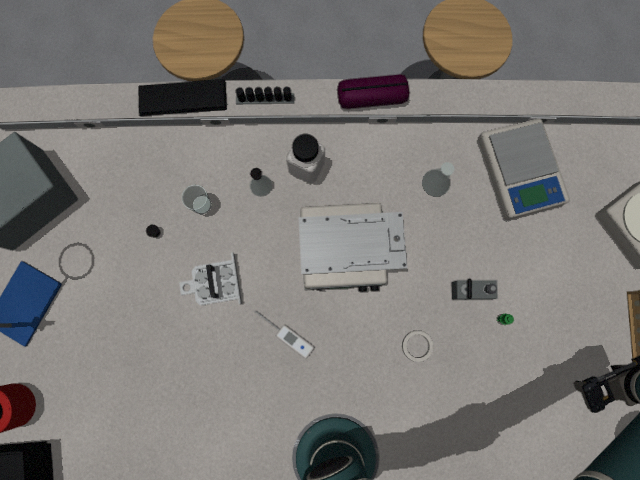

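The top view puts the shaker at about (353,245) px, with the bridge on its right (-y). The tray is at (213,282) with its tongue facing left (+y). The block is at (474,290) with the round-headed pin in the right-hand bore. The green decoy is at (506,319). Next I'll look with the wrist camera, checking first that the arm can make the turn.

```bash
cat >> a.py <<'E'
np.set_printoptions(precision=4,suppress=True)
def R(a):
    # tool down, jaw axis z at world yaw a
    z=np.array([np.cos(a),np.sin(a),0]); y=np.array([0,0,-1.]); x=np.cross(y,z)
    return np.array([x,y,z]).T
E
python3 - <<'E'
from a import *
d=np.deg2rad
for nm,p,a in [('tray',(.476,.326,.043),98),('lift',(.476,.326,.25),98),('place',(.566,.043,.143),-88.6),('home',(.568,-.082,.143),-88.6)]:
    for o in (0,180):
        q=solver.inverse_kinematics(np.array(p),R(d(a+o))); print(nm,o,q)
for o in (0,90,180,270):
    print(o,solver.inverse_kinematics(np.array((.441,-.416,.08)),R(d(o))),solver.inverse_kinematics(np.array((.571,-.165,.2)),R(d(o))))
E
```

```text
tray 0 [ 0.0163  0.818  -0.9353  1.8532  0.8312  0.9191  0.3925]
tray 180 [-0.1302  0.7078 -0.7062  1.8619  0.6242  0.8066 -2.5987]
lift 0 [ 0.1398  0.568  -1.1116  1.6998  0.5396  1.2187  0.6062]
lift 180 [ 0.2062  0.6631 -1.2637  1.6966  0.6584  1.2834 -2.629 ]
place 0 [ 0.2326  0.4669 -0.4683  1.8457  0.2644  0.8906 -1.9067]
place 180 [ 0.4784  0.5653 -0.8099  1.8304  0.4935  0.9597  1.0487]
home 0 [ 0.3096  0.4468 -0.2853  1.8399  0.1588  0.877  -1.5975]
home 180 [ 0.6338  0.5439 -0.7217  1.8188  0.4358  0.9439  1.3169]
0 [ 0.9272  0.5834 -0.3006  1.7947  0.2299  0.7977  0.5121] [ 0.6324  0.4528 -0.5335  1.7307  0.2625  1.0297  0.0066]
90 [ 1.1537  0.6555 -0.6163  1.7791  0.4824  0.8625  1.8844] [ 0.7569  0.4984 -0.71    1.7227  0.3658  1.0573  1.4949]
180 [ 0.4745  0.5677  0.3006  1.8272 -0.2283  0.7804 -2.2478] [ 0.1629  0.3873  0.0794  1.7633 -0.0358  0.9924 -2.8856]
270 [ 0.7177  0.5577 -0.022   1.8098  0.0166  0.7742 -0.8836] [ 0.3996  0.4043 -0.2244  1.7466  0.1041  1.0022 -1.4341]
```

Run:
```python
from a import *
d=np.deg2rad
import json
def look(n,p,a,names):
    env.reach(np.array(p),R(d(a))); env.pause(.2)
    s=env.sense(); snap('wrist',n); json.dump({'p':list(map(float,s['ee_pos'])),'R':np.array(s['tcp_rot']).tolist()},open(f'pics/{n}.json','w'))
    print(s['t'],s['ee_pos'])
    for m in names: print(m,[(round(r['score'],2),np.round(r['at'],4).tolist()) for r in tip_of('wrist',m)[:3]])
look('w_block',(.44,-.385,.3),-90,['pin_collar','pin_head','button_top','t_pin','block'])
look('w_shk',(.56,-.10,.33),-90,['rail_mouth','bridge_hole','tray_home','shaker'])
look('w_tray',(.476,.335,.25),98,['tray_base','tray_handle','tray_hole','tray_end'])
print(env.sense()['t'])
```

```text
3.25 [ 0.4391 -0.386   0.2996]
pin_collar [(0.69, [0.3609, -0.4602, 0.05]), (0.64, [0.4396, -0.4093, 0.0578])]
pin_head [(0.7, [0.3549, -0.4592, 0.0707])]
button_top [(0.65, [0.3575, -0.4621, 0.0916]), (0.63, [0.4385, -0.4165, 0.1034]), (0.24, [0.4444, -0.4102, 0.0593])]
t_pin [(0.91, [0.4412, -0.3568, 0.0629])]
block [(0.78, [0.4389, -0.3833, -0.0002])]
4.9333 [ 0.5597 -0.1016  0.3298]
rail_mouth [(0.96, [0.5666, -0.0253, 0.0963])]
bridge_hole [(0.65, [0.5721, -0.1654, 0.123]), (0.57, [0.486, 0.2606, 0.0148])]
tray_home [(0.97, [0.5689, -0.0844, 0.0989]), (0.32, [0.5722, -0.1641, 0.1246]), (0.32, [0.7529, -0.3029, 0.0008])]
shaker [(0.81, [0.5665, -0.0836, 0.0006])]
7.0917 [0.4764 0.3345 0.2499]
tray_base [(0.7, [0.4704, 0.3215, -0.0023]), (0.38, [0.4722, 0.3303, 0.0626])]
tray_handle [(0.96, [0.4745, 0.3297, 0.0617])]
tray_hole [(0.64, [0.4628, 0.4036, 0.0078]), (0.25, [0.7507, 0.2005, -0.0011])]
tray_end [(0.75, [0.4877, 0.2585, 0.0165])]
7.3417
```

View pics/w_block.png

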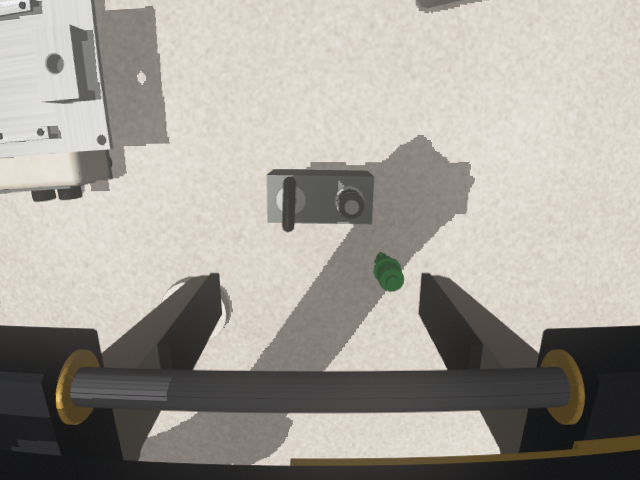

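View pics/w_shk.png

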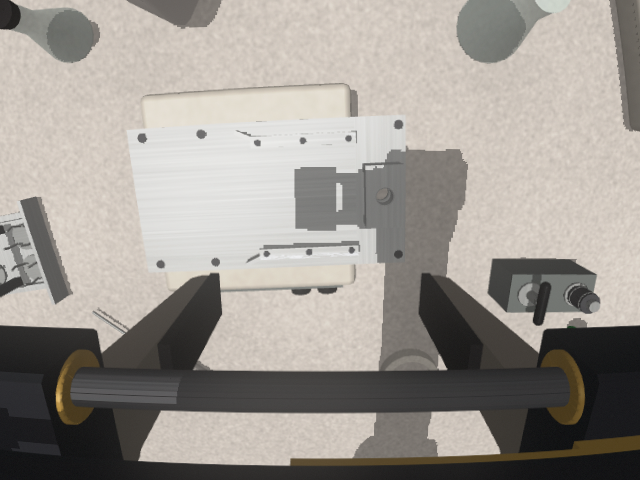

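View pics/w_tray.png

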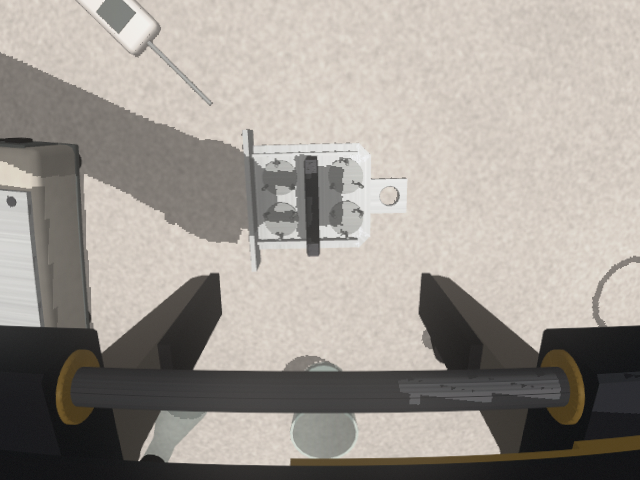

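Wrist views: the shaker plate corners are near (128,130), (405,116) and (150,271), with the bridge hole at (385,195). The tray hole is at (389,195), and the handle bar runs from (311,157) to (314,253). I'll turn these pixels into poses.

```bash
cat >> a.py <<'E'
import json
def ray(n,uv,z,cam='wrist'):
    ci=viewer.camera_info(cam)
    uv=np.array(uv,float).reshape(-1,1,2)
    x=cv2.undistortPoints(uv,ci['intrinsics'],ci['dist_coeffs']).reshape(-1,2)
    v=np.c_[x[:,0],-x[:,1],-np.ones(len(x))]
    if cam=='wrist':
        j=json.load(open(f'pics/{n}.json')); T=np.array(ci['T_tool_cam']); Rw=np.array(j['R'])@T[:3,:3]; e=np.array(j['p'])+np.array(j['R'])@T[:3,3]
    else: Rw=ci['rotation']; e=ci['eye']
    v=v@np.array(Rw).T
    return e+v*((np.atleast_1d(z)-e[2])/v[:,2])[:,None]
E
python3 - <<'E'
from a import *
for n,b in [('w_shk',(110,100,430,290)),('w_tray',(230,120,420,280)),('w_block',(250,150,400,300))]:
    im=cv2.imread(f'pics/{n}.png'); c=im[b[1]:b[3],b[0]:b[2]]; s=min(800/c.shape[1],600/c.shape[0])
    print(n,s); cv2.imwrite(f'pics/{n}_z.png',cv2.resize(c,None,fx=s,fy=s,interpolation=cv2.INTER_CUBIC))
E
```

```text
w_shk 2.5
w_tray 3.75
w_block 4.0
```

View pics/w_shk_z.png

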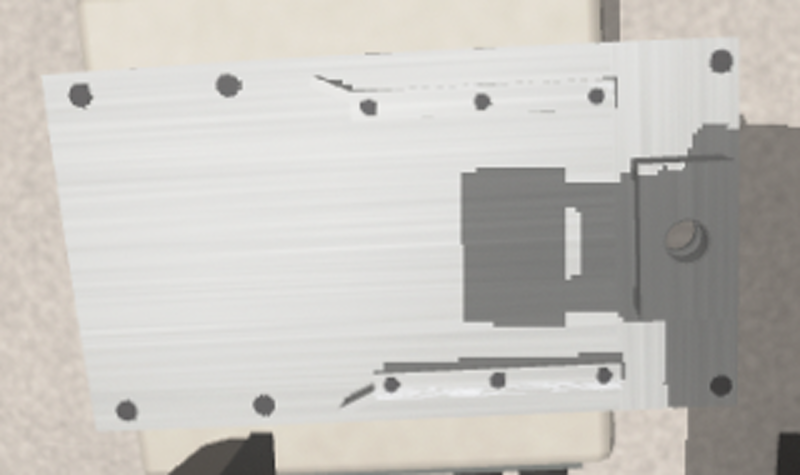

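View pics/w_tray_z.png

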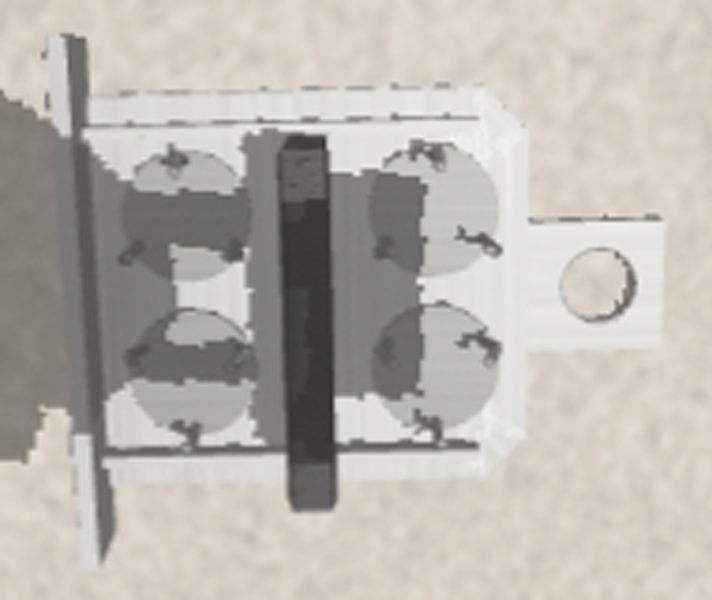

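View pics/w_block_z.png

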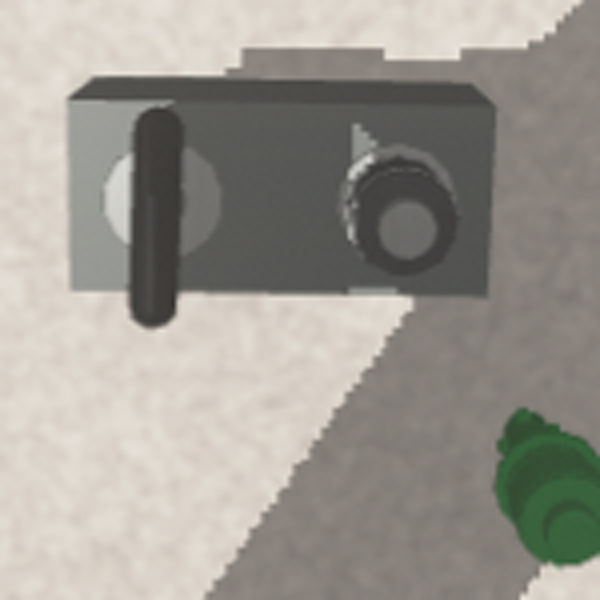

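Run:
```python
from a import *
o=np.array([110,100]); f=lambda p:o+np.array(p)/2.5
pl=ray('w_shk',[f(p) for p in [(42,76),(738,38),(97,430)]],.1)
sc=ray('w_shk',[f(p) for p in [(80,96),(228,85),(720,61),(126,410),(263,405),(720,385)]],.1)
print(pl,sc)
rs=ray('w_shk',[f(p) for p in [(368,107),(482,101),(596,96),(391,385),(498,380),(604,375)]],.114)
print(rs)
bh=ray('w_shk',[f((685,238))],.127); print('hole',bh)
def ya(a,b): v=b-a; return np.rad2deg(np.arctan2(v[1],v[0]))
print('yaws',ya(pl[0],pl[1]),ya(sc[0],sc[2]),ya(sc[3],sc[5]),ya(rs[0],rs[2]),ya(rs[3],rs[5]),'cross',ya(pl[2],pl[0]),ya(sc[3],sc[0]),ya(sc[5],sc[2]))
print('mids',(sc[0]+sc[3])/2,(sc[2]+sc[5])/2,(rs[2]+rs[5])/2,(rs[0]+rs[3])/2)
o=np.array([230,120]); f=lambda p:o+np.array(p)/3.75
h=ray('w_tray',[f(p) for p in [(303,136),(313,505)]],.068); print('handle',h,h.mean(0),ya(h[1],h[0]))
t=ray('w_tray',[f((598,285))],.005); print('hole',t,ya(h.mean(0),t[0]))
e=ray('w_tray',[f((48,36)),f((84,566))],.032);print('end',e,ya(e[1],e[0]))
w=ray('w_tray',[f((82,128)),f((478,118)),f((106,451)),f((478,446))],.020);print('wall',ya(w[0],w[1]),ya(w[2],w[3]))
o=np.array([250,150]); f=lambda p:o+np.array(p)/4
print('button',ray('w_block',[f((408,230))],.1),'head',ray('w_block',[f((406,219))],.092))
c=ray('w_block',[f(p) for p in [(70,100),(496,104),(487,296),(71,290)]],.06); print(c,c.mean(0),ya(c[0],c[1]),ya(c[3],c[2]))
```

```text
[[ 0.6338  0.0914  0.1   ]
 [ 0.646  -0.1825  0.1   ]
 [ 0.4853  0.0847  0.1   ]] [[ 0.6257  0.0766  0.1   ]
 [ 0.6288  0.0164  0.1   ]
 [ 0.6373 -0.1758  0.1   ]
 [ 0.4944  0.0708  0.1   ]
 [ 0.4968  0.0111  0.1   ]
 [ 0.5054 -0.1818  0.1   ]]
[[ 0.6202 -0.0406  0.114 ]
 [ 0.6222 -0.0838  0.114 ]
 [ 0.624  -0.1267  0.114 ]
 [ 0.5101 -0.0456  0.114 ]
 [ 0.5122 -0.089   0.114 ]
 [ 0.5142 -0.1317  0.114 ]]
hole [[ 0.5721 -0.1602  0.127 ]]
yaws -87.44614001630158 -87.36889963980255 -87.50914591302585 -87.46901279290284 -87.27587947807444 cross 2.581333306931416 2.4999292891928895 2.609364274252512
mids [0.5601 0.0737 0.1   ] [ 0.5714 -0.1788  0.1   ] [ 0.5691 -0.1292  0.114 ] [ 0.5652 -0.0431  0.114 ]
handle [[0.4284 0.3178 0.068 ]
 [0.5166 0.3321 0.068 ]] [0.4725 0.3249 0.068 ] -170.74981988343922
hole [[0.4617 0.4041 0.005 ]] 97.76067299945008
end [[0.4147 0.2503 0.032 ]
 [0.5542 0.2732 0.032 ]] -170.6735430275999
wall 99.33937851918913 98.78779844058595
button [[ 0.4402 -0.4143  0.1   ]] head [[ 0.4413 -0.4144  0.092 ]]
[[ 0.4663 -0.3307  0.06  ]
 [ 0.4652 -0.4395  0.06  ]
 [ 0.4148 -0.4387  0.06  ]
 [ 0.4166 -0.3293  0.06  ]] [ 0.4407 -0.3846  0.06  ] -90.58815010648998 -90.90811889804559
```

```bash
cat >> a.py <<'E'
S=np.array([.567,-.0815,0]); YA=np.deg2rad(-87.42); u=np.array([np.cos(YA),np.sin(YA),0]); v=np.array([-u[1],u[0],0])
def sh(x,y,z): return S+u*x+v*y+np.array([0,0,z])
def st(m=''):
    s=env.sense(); print(m,round(s['t'],2),s['ee_pos'],'F',s['wrist_force'],'w',round(s['gripper_width'],4)); return s
E
python3 - <<'E'
from a import *
a=np.deg2rad(99.2); p=np.array([.474,.3255,0])
env.reach(p+[0,0,.12],R(a)); env.movel(p+[0,0,.044],rate=.12); st('down')
effector.grasp(35); st('grip'); env.movel(p+[0,0,.27],rate=.25); st('lift')
snap('top','lift_top')
env.reach(sh(-.125,0,.27),R(YA)); env.pause(.2); st('over'); snap('side','over_side'); s=env.sense(); snap('wrist','over_w')
E
```

```text
down 8.71 [0.4741 0.3261 0.0445] F [-0.1267  0.4356  0.4017] w 0.0922
grip 9.89 [0.4739 0.3258 0.044 ] F [-0.5568  0.6508 -0.566 ] w 0.0113
lift 10.94 [0.4735 0.3245 0.2684] F [-0.2617  0.7153 -3.7307] w 0.0116
over 12.93 [0.5612 0.0438 0.2694] F [ 0.4768 -0.0196 -3.2166] w 0.0116
```

View pics/over_side.png

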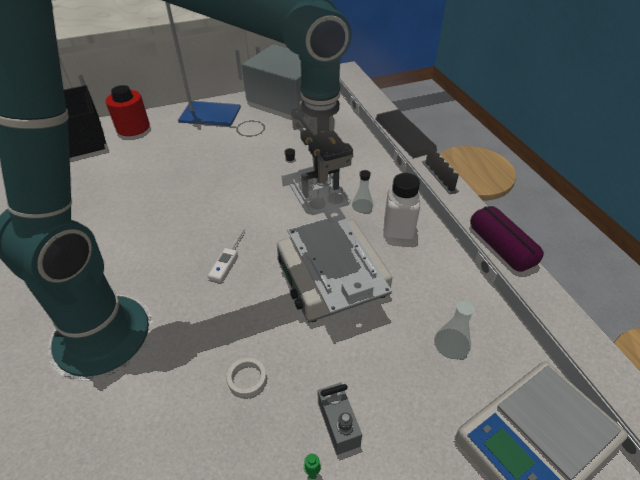

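View pics/over_w.png

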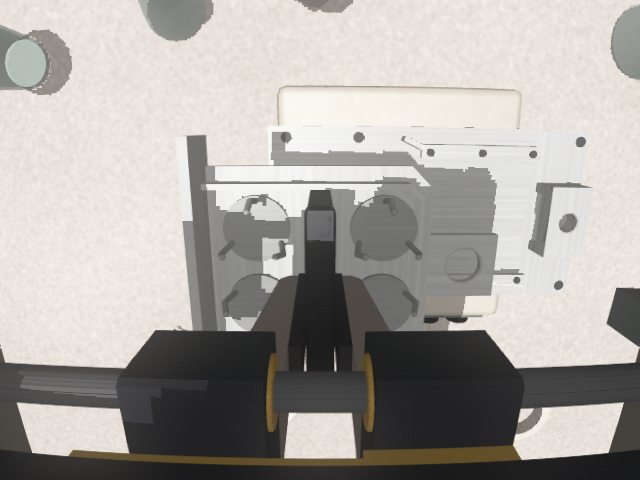

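The tray is held with its tongue toward the rails; the tongue hole is at (463,264) in the wrist view. I'll check how the tray sits in the grip before lowering it.

Run:
```python
from a import *
s=st(); json.dump({'p':list(map(float,s['ee_pos'])),'R':np.array(s['tcp_rot']).tolist()},open('pics/over_w.json','w'))
z0=s['ee_pos'][2]-.0435
h=ray('over_w',[(463,264)],z0+.005)[0]
for q in [h,s['ee_pos']]: d=q-S; print('sx',d@u,'sy',d@v)
w=ray('over_w',[(204,186),(418,182)],z0+.020); d=w-S; print(d@u,d@v)
w=ray('over_w',[(180,137)],z0+.032); d=w-S; print('endcorner',d@u,d@v)
print(tip_of('wrist','tray_hole')[:2],tip_of('wrist','tray_handle')[:2])
```

```text
13.03 [0.5613 0.0436 0.2697] F [-0.5909  0.5664 -3.3293] w 0.0113
sx -0.04326937140759937 sy 0.001561616564609446
sx -0.12519382556372377 sy -7.903407400702864e-05
[-0.1796 -0.0753] [0.0468 0.0489]
endcorner [-0.1856] [0.0706]
[{'at': [0.5656, -0.037, 0.2324], 'score': 0.63}] [{'at': [0.5592, 0.0473, 0.2864], 'score': 0.82}]
```

Run:
```python
from a import *
env.movel(sh(-.125,-.0008,.155),rate=.15); f0=st('near')['wrist_force'][2]
z=.149
while z>.138:
    env.movel(sh(-.125,-.0008,z),rate=.05); s=env.sense(); print(z,s['ee_pos'][2],s['wrist_force'])
    if s['wrist_force'][2]-f0>2.5: break
    z-=.0015
effector.release(); env.pause(.2); st('rel'); s=env.sense()
json.dump({'p':list(map(float,s['ee_pos'])),'R':np.array(s['tcp_rot']).tolist()},open('pics/set_w.json','w')); snap('wrist','set_w'); snap('side','set_side')
```

```text
near 14.05 [0.5614 0.0433 0.1559] F [ 0.1889  0.168  -2.9955] w 0.0117
0.149 0.14917270910011254 [ 0.1866 -0.2861 -3.4479]
0.1475 0.14754997251148413 [-0.0478  0.2791 -4.2988]
0.146 0.1459117376283971 [ 0.1285  0.1029 -3.4624]
0.1445 0.14437512042597364 [-0.1138 -0.1153 -3.0928]
0.143 0.14397091453094685 [-2.6135 -0.0767  5.8415]
rel 16.75 [0.5606 0.0433 0.143 ] F [-0.3361 -0.1913 -0.3669] w 0.092
```

View pics/set_w.png

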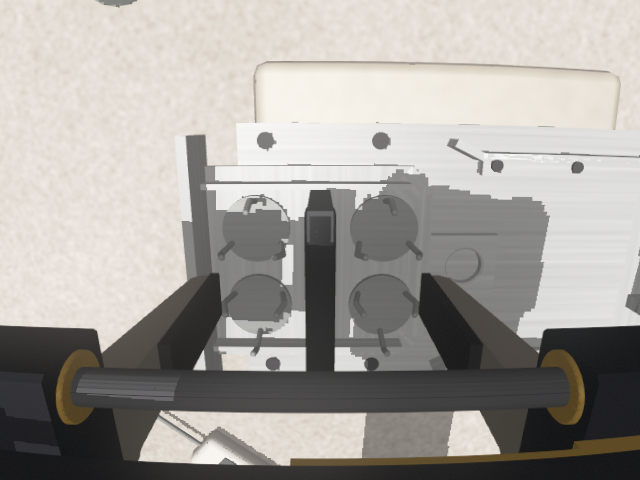

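View pics/set_side.png

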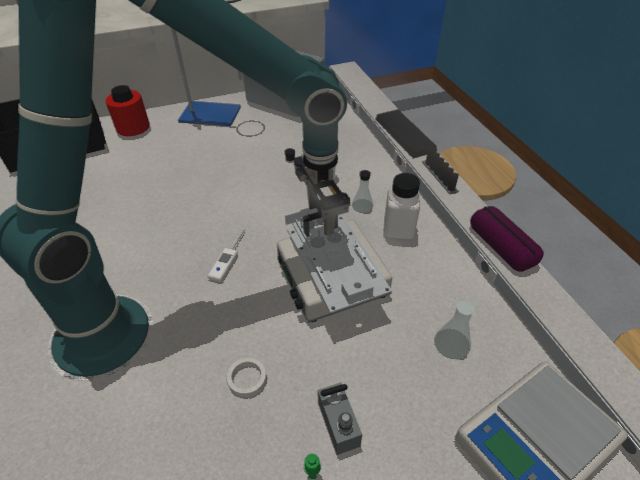

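The tray sits on the shelf, with its tongue hole at (463,264) and the rail's flared lead-in at (465,150). I'll re-grip lightly and slide it in.

Run:
```python
from a import *
effector.grasp(6); st('grip')
f0=env.sense()['wrist_force']
for x in [-.11,-.095,-.08,-.065,-.05,-.035,-.02,-.01,-.006,-.003,-.001,.001]:
    env.movel(sh(x,-.0008,.1435),rate=.08); s=env.sense(); f=s['wrist_force']-f0; d=s['ee_pos']-S
    print(x,round(d@u,4),round(d@v,4),'Fu',round(f@u,1),'Fv',round(f@v,1),'Fz',round(f[2],1),'w',round(s['gripper_width'],4))
    if abs(f@u)>15: print('STOP'); break
st()
snap('side','slid_side'); s=env.sense(); json.dump({'p':list(map(float,s['ee_pos'])),'R':np.array(s['tcp_rot']).tolist()},open('pics/slid_w.json','w')); snap('wrist','slid_w')
```

```text
grip 18.03 [0.5606 0.0433 0.143 ] F [-0.3984  0.5865  0.7159] w 0.0117
-0.11 -0.1087 -0.0013 Fu 1.2 Fv -0.1 Fz -3.9 w 0.0122
-0.095 -0.094 -0.0009 Fu -0.2 Fv 0.6 Fz -3.9 w 0.0117
-0.08 -0.0791 -0.0009 Fu 0.6 Fv 0.6 Fz -4.2 w 0.0117
-0.065 -0.0641 -0.0008 Fu 0.3 Fv 0.4 Fz -4.2 w 0.0119
-0.05 -0.0491 -0.0009 Fu 1.0 Fv 0.2 Fz -4.9 w 0.012
-0.035 -0.0341 -0.0009 Fu 0.3 Fv 0.3 Fz -3.9 w 0.0119
-0.02 -0.0191 -0.0009 Fu 0.7 Fv 0.5 Fz -3.9 w 0.0119
-0.01 -0.0092 -0.0009 Fu 0.8 Fv 0.8 Fz -4.3 w 0.0119
-0.006 -0.0058 -0.0008 Fu 0.4 Fv 0.7 Fz -4.2 w 0.012
-0.003 -0.0028 -0.0008 Fu 0.7 Fv 0.4 Fz -4.8 w 0.012
-0.001 -0.0008 -0.0008 Fu 0.0 Fv -0.4 Fz -5.2 w 0.012
0.001 0.0011 -0.0008 Fu 1.0 Fv 0.0 Fz -3.9 w 0.0122
 21.7 [ 0.5662 -0.0826  0.1435] F [-0.3325 -0.367  -3.1378] w 0.0122
```

View pics/slid_w.png

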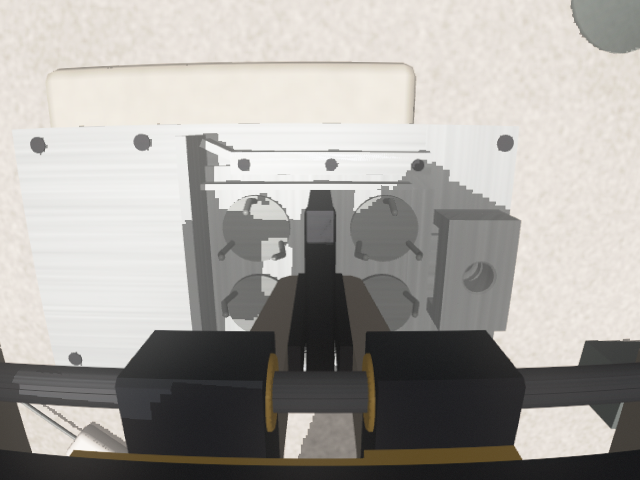

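View pics/slid_side.png

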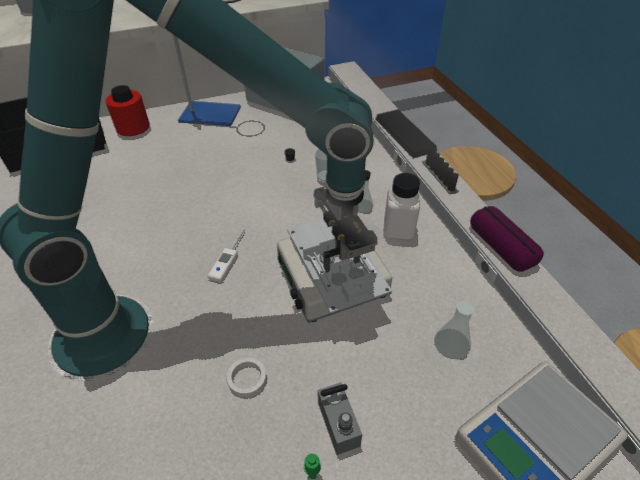

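Run:
```python
from a import *
f0=env.sense()['wrist_force']
for x in np.arange(.002,.011,.001):
    env.movel(sh(x,-.0008,.1425),rate=.03); s=env.sense(); f=s['wrist_force']; d=s['ee_pos']-S
    print(round(x,4),round(d@u,4),round(d@v,4),'Fu',round(f@u,1),'Fv',round(f@v,1),'Fz',round(f[2],1))
    if f@u<-8: print('STOP'); break
effector.release(); env.pause(.2); st('rel')
s=env.sense(); json.dump({'p':list(map(float,s['ee_pos'])),'R':np.array(s['tcp_rot']).tolist()},open('pics/home_w.json','w')); snap('wrist','home_w')
```

```text
0.002 0.0013 -0.0005 Fu -1.9 Fv -1.0 Fz 0.4
0.003 0.0016 -0.0005 Fu -5.3 Fv -0.6 Fz 3.4
0.004 0.0016 -0.0005 Fu -8.1 Fv -1.0 Fz 3.5
STOP
rel 23.98 [ 0.5664 -0.0855  0.1425] F [-0.5487  0.7207  0.3418] w 0.0923
```

View pics/home_w.png

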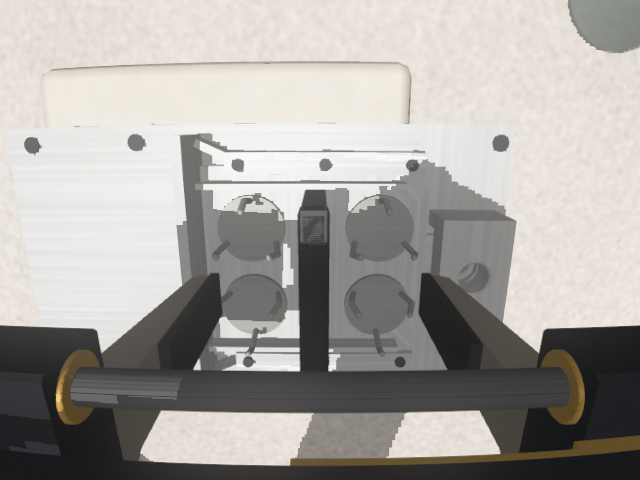

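The tray is against its stop: push force reached 8 N and it didn't move further. Next I'll retreat, look at the bridge hole and the pin close up, and go for the pin with the jaws along world x, clear of the T-pin.

```bash
cat >> a.py <<'E'
def wsnap(n):
    s=env.sense(); json.dump({'p':list(map(float,s['ee_pos'])),'R':np.array(s['tcp_rot']).tolist()},open(f'pics/{n}.json','w')); return snap('wrist',n)
E
python3 - <<'E'
from a import *
p=np.array(env.sense()['ee_pos']); env.movel(p+[0,0,.09],rate=.25)
env.reach(np.array([.5706,-.163,.24]),R(0)); env.pause(.2); wsnap('bh'); st()
print(tip_of('wrist','bridge_hole')[:2])
env.reach(np.array([.4405,-.415,.20]),R(0)); env.pause(.2); wsnap('pin'); st()
print(tip_of('wrist','button_top')[:2],tip_of('wrist','pin_collar')[:2])
E
```

```text
26.18 [ 0.5706 -0.1627  0.2399] F [-0.0456 -0.996   0.4805] w 0.0918
[{'at': [0.572, -0.1646, 0.1242], 'score': 0.96}, {'at': [0.4421, -0.4158, 0.0829], 'score': 0.32}]
 27.58 [ 0.4416 -0.4139  0.2001] F [ 0.1962 -0.3533  0.7317] w 0.0919
[{'at': [0.4401, -0.416, 0.1004], 'score': 0.68}, {'at': [0.3589, -0.462, 0.0917], 'score': 0.58}] [{'at': [0.4406, -0.4097, 0.06], 'score': 0.83}, {'at': [0.3615, -0.4581, 0.0515], 'score': 0.68}]
```

View pics/bh.png

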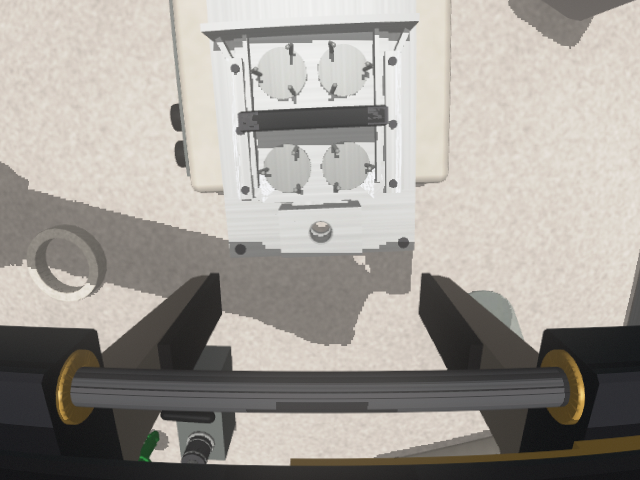

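View pics/pin.png

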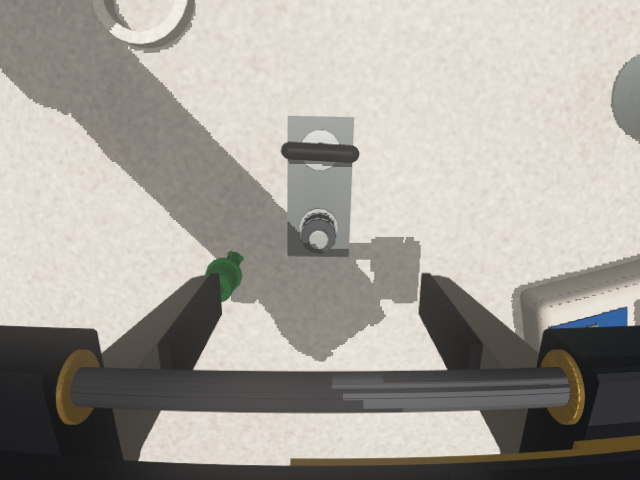

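Run:
```python
from a import *
a=cv2.imread('pics/bh.png')[205:255,280:360]; b=cv2.imread('pics/pin.png')[195:265,280:365]
cv2.imwrite('pics/z1.png',np.vstack([cv2.resize(a,(480,300),interpolation=2),cv2.resize(b,(480,395),interpolation=2)])[:600])
cv2.imwrite('pics/z1.png',cv2.resize(a,(640,400),interpolation=2)); cv2.imwrite('pics/z2.png',cv2.resize(b,(680,560),interpolation=2))
```

```text
(no output)
```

View pics/z1.png

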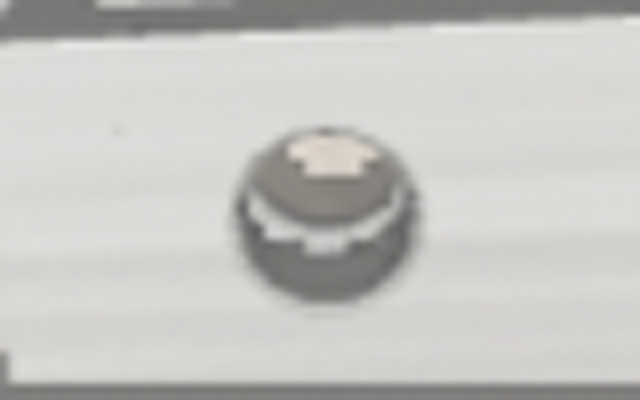

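View pics/z2.png

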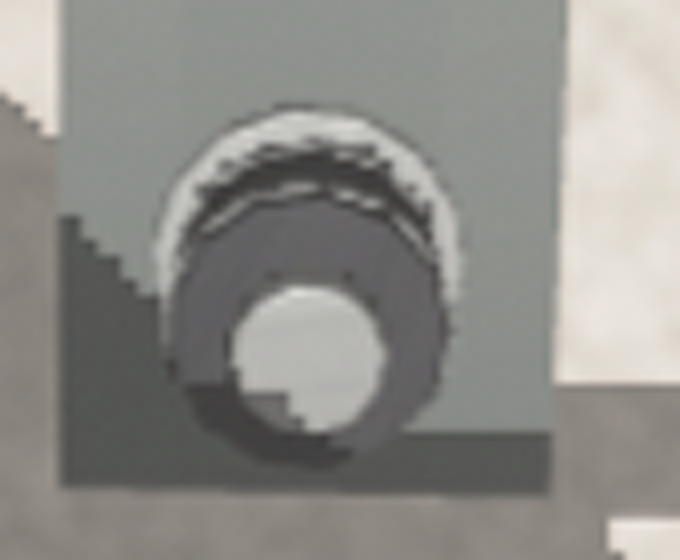

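Run:
```python
from a import *
h=ray('bh',[(320.9,231.9)],.127)[0]; d=h-S; print(h,d@u,d@v)
print(ray('pin',[(318.6,240)],.1),ray('pin',[(318.75,236.25)],.092))
```

```text
[ 0.572  -0.1644  0.127 ] 0.08308060618336754 0.0013082404054490936
[[ 0.4418 -0.418   0.1   ]] [[ 0.4419 -0.4175  0.092 ]]
```

Run:
```python
from a import *
p=np.array([.4418,-.4172,0])
env.movel(p+[0,0,.067],rate=.12); s=st('down')
if abs(s['wrist_force'][2])<6:
    effector.grasp(30); st('grip'); env.movel(p+[0,0,.18],rate=.15); st('lift')
    env.movel(p+[0,0,.27],rate=.25)
    env.reach(np.array([.572,-.1644,.27]),R(0)); env.pause(.3); wsnap('hold'); snap('side','hold_side'); st()
```

```text
down 28.94 [ 0.4422 -0.4177  0.0678] F [-0.2032  0.1918  0.462 ] w 0.0921
grip 29.96 [ 0.4417 -0.4172  0.067 ] F [-0.7197  0.9854  0.4193] w 0.0254
lift 30.86 [ 0.4413 -0.4166  0.1791] F [ 0.4049 -0.0527 -1.1359] w 0.0254
 32.87 [ 0.5718 -0.165   0.2701] F [ 0.2893 -0.322  -1.1332] w 0.0249
```

View pics/hold.png

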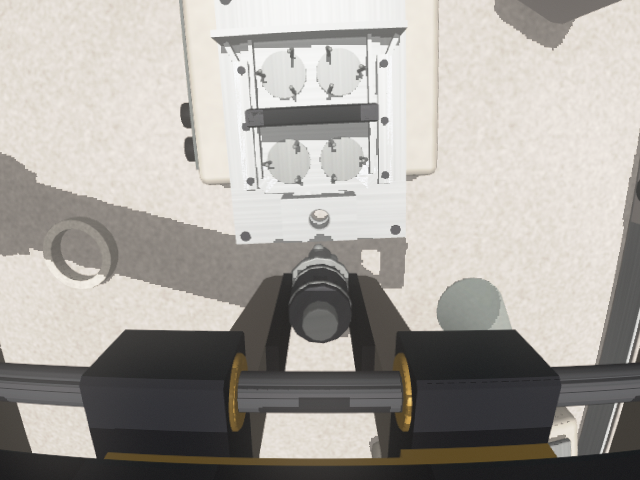

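View pics/hold_side.png

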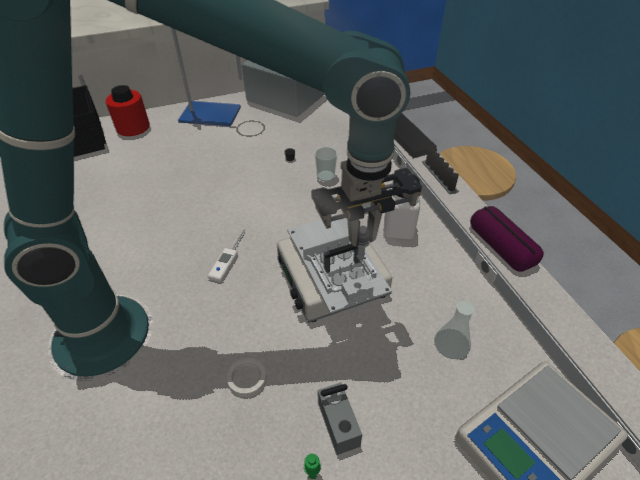

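Run:
```python
from a import *
b=cv2.imread('pics/hold.png')[200:350,270:370]
cv2.imwrite('pics/z3.png',cv2.resize(b,(400,600),interpolation=2))
print(tip_of('wrist','pin_balls')[:2],tip_of('wrist','pin_collar')[:2],tip_of('wrist','button_top')[:2],tip_of('wrist','bridge_hole')[:1])
```

```text
[{'at': [0.5717, -0.1646, 0.2244], 'score': 0.71}] [{'at': [0.5726, -0.158, 0.2613], 'score': 0.92}] [{'at': [0.569, -0.1635, 0.3062], 'score': 0.94}] [{'at': [0.5712, -0.1634, 0.1244], 'score': 0.58}]
```

View pics/z3.png

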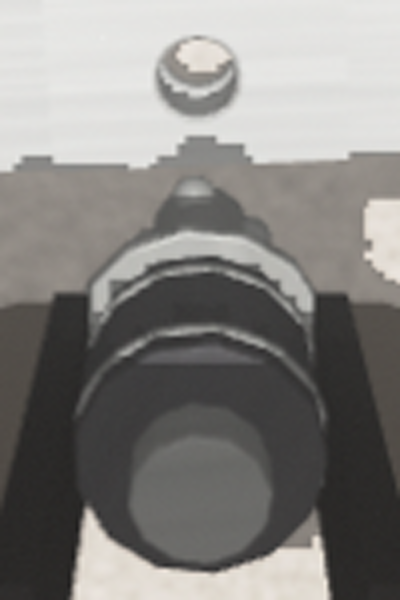

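Run:
```python
from a import *
st()
print('hole',ray('hold',[(319.5,219)],.127)); print('button',ray('hold',[(320,324.3)],.303)); print('head',ray('hold',[(320,313)],.295)); print('noseedge',ray('hold',[(318.75,244.25)],.213)-[[0,.0042,0]])
```

```text
33.07 [ 0.572  -0.1644  0.27  ] F [ 0.4752  0.498  -1.5291] w 0.0252
hole [[ 0.5721 -0.1645  0.127 ]]
button [[ 0.5726 -0.166   0.303 ]]
head [[ 0.5726 -0.1652  0.295 ]]
noseedge [[ 0.5718 -0.1648  0.213 ]]
```

Hole, nose, head and button agree to about 1 mm, so I'll lower it with a force guard.

Run:
```python
from a import *
p=np.array([.5721,-.1643,0])
env.movel(p+[0,0,.188],rate=.12); env.pause(.15); f0=st('above')['wrist_force']
z=.185
while z>.169:
    env.movel(p+[0,0,z],rate=.05); s=env.sense(); f=s['wrist_force']-f0; print(round(z,4),s['ee_pos'],f)
    if f[2]>2.5: break
    z-=.0015
wsnap('stand'); snap('side','stand_side')
```

```text
above 34.05 [ 0.5727 -0.1645  0.189 ] F [-0.3833  0.4566 -1.7905] w 0.0256
0.185 [ 0.572  -0.1642  0.185 ] [ 1.1282 -0.1098 -0.1582]
0.1835 [ 0.572  -0.1643  0.1834] [ 0.4778 -0.6894  0.7999]
0.182 [ 0.572  -0.1643  0.1819] [ 0.3577 -0.5136  0.4615]
0.1805 [ 0.572  -0.1643  0.1804] [-0.5703 -0.9539  0.9466]
0.179 [ 0.572  -0.1643  0.1789] [-0.2404 -0.3072  0.3486]
0.1775 [ 0.572  -0.1643  0.1774] [ 0.1856 -0.8503 -0.5491]
0.176 [ 0.572  -0.1643  0.1759] [ 0.6996 -0.2002  0.246 ]
0.1745 [ 0.5721 -0.1643  0.1744] [ 0.4724 -0.903   0.1626]
0.173 [ 0.5722 -0.1644  0.1733] [-0.1485 -0.3384  2.1169]
0.1715 [ 0.5724 -0.1645  0.1729] [-2.8867  1.0548 10.7962]
```

View pics/stand.png

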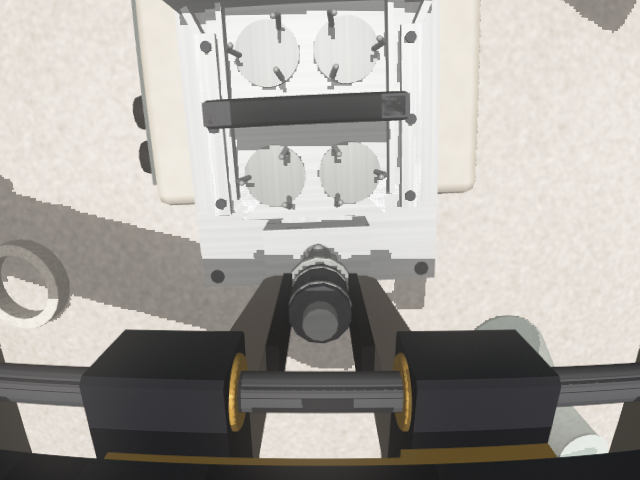

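Contact came exactly at the expected ball height (TCP 0.1733). I'll ease the load, let go, rise, and look.

Run:
```python
from a import *
p=np.array([.5721,-.1643,0])
env.movel(p+[0,0,.1735],rate=.03); effector.release(); env.pause(.2); st('rel')
env.movel(p+[0,0,.26],rate=.2); env.pause(.2); wsnap('free'); snap('side','free_side'); st()
print(tip_of('wrist','button_top')[:2],tip_of('wrist','pin_collar')[:2])
b=cv2.imread('pics/free.png')[190:340,270:370]
cv2.imwrite('pics/z4.png',cv2.resize(b,(400,600),interpolation=2))
```

```text
rel 38.17 [ 0.5721 -0.1643  0.1735] F [ 1.0269 -0.186  -0.0232] w 0.092
 39.05 [ 0.5716 -0.1642  0.2588] F [-0.6212  0.5209  0.466 ] w 0.0924
[{'at': [0.5728, -0.1631, 0.2068], 'score': 0.93}] [{'at': [0.5772, -0.1558, 0.1695], 'score': 0.95}, {'at': [0.3584, -0.4598, 0.051], 'score': 0.64}]
```

View pics/free.png

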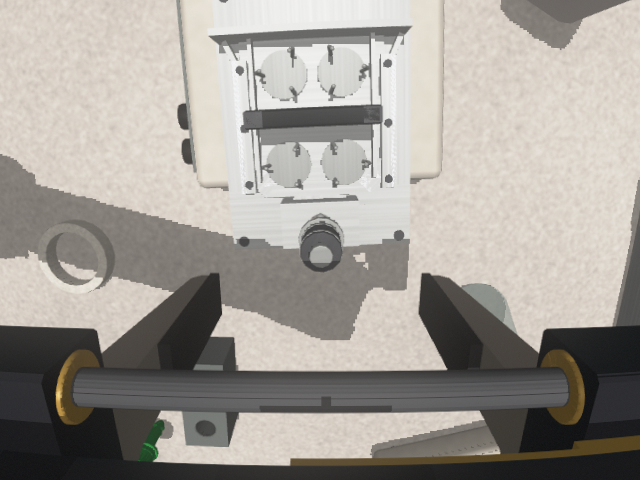

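View pics/z4.png

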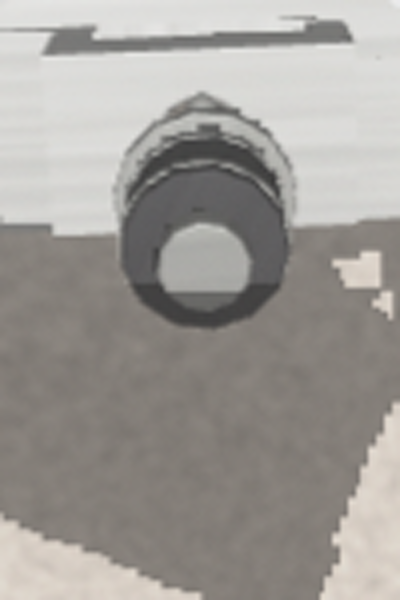

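The pin stands upright; the button is at about (321,256) px. I'll locate it, close the fingers and press.

Run:
```python
from a import *
b=ray('free',[(321.25,256.5)],.2065)[0]; h=ray('free',[(321.25,251.25)],.1985)[0]; print(b,h)
effector.grasp(10); st('shut')
p=np.array([b[0],b[1],0]); p[1]=(b[1]+h[1])/2
env.movel(p+[0,0,.212],rate=.1); env.pause(.1); f0=st('above')['wrist_force']
z=.207
while z>.1575:
    env.movel(p+[0,0,z],rate=.03); s=env.sense(); f=s['wrist_force']-f0; print(round(z,4),s['ee_pos'],f)
    if f[2]>22: print('STOP'); break
    z-=.002
wsnap('press'); snap('side','press_side')
```

```text
[ 0.5727 -0.1649  0.2065] [ 0.5727 -0.1642  0.1985]
shut 40.49 [ 0.5721 -0.1643  0.26  ] F [ 0.8891  0.0911 -0.2182] w 0.0005
above 41.23 [ 0.5732 -0.1647  0.2128] F [-0.2495  1.1319  0.8487] w 0.0007
0.207 [ 0.5727 -0.1645  0.207 ] [-0.0578 -0.9335 -1.6166]
0.205 [ 0.573  -0.1647  0.2053] [-0.0727 -1.1208  2.3857]
0.203 [ 0.5728 -0.1646  0.2032] [ 0.2179 -1.0508  3.2168]
0.201 [ 0.5722 -0.1644  0.2002] [-0.136  -1.1207 -1.0943]
0.199 [ 0.5724 -0.1644  0.1984] [-0.4065 -1.051  -0.9778]
0.197 [ 0.5726 -0.1645  0.1968] [ 0.4583 -0.7178 -0.5119]
0.195 [ 0.5726 -0.1645  0.1949] [-0.4127 -0.9754 -0.2913]
0.193 [ 0.5726 -0.1645  0.1929] [-0.1532 -1.7613 -1.8519]
0.191 [ 0.5726 -0.1645  0.1908] [ 0.4107 -2.3843 -1.1305]
0.189 [ 0.5726 -0.1645  0.1888] [-0.2975 -1.7855 -0.4161]
0.187 [ 0.5726 -0.1646  0.1868] [ 0.6001 -1.2376 -1.443 ]
0.185 [ 0.5726 -0.1645  0.1848] [-0.1831 -1.4166 -0.5497]
0.183 [ 0.5729 -0.1647  0.1832] [-1.1663 -1.682   0.7515]
0.181 [ 0.5731 -0.1646  0.1812] [ 1.8835 -1.8472  1.2668]
0.179 [ 0.5734 -0.1646  0.1792] [ 1.9561 -0.9976  1.384 ]
0.177 [ 0.5734 -0.1646  0.1773] [ 3.3646 -1.1749  3.5277]
0.175 [ 0.5735 -0.1647  0.1755] [ 2.4189 -1.7092  4.5061]
0.173 [ 0.5738 -0.1647  0.1737] [ 3.6667 -1.6559  5.3756]
0.171 [ 0.5742 -0.1647  0.172 ] [ 4.4521 -1.3821  4.909 ]
0.169 [ 0.5744 -0.1647  0.17  ] [ 4.7364 -1.4287  5.6723]
0.167 [ 0.5745 -0.1647  0.1681] [ 5.859  -1.6338  6.5397]
0.165 [ 0.5747 -0.1648  0.1662] [ 5.3392 -1.4744  5.3551]
0.163 [ 0.5746 -0.1648  0.1642] [ 5.0569 -1.8807  4.9633]
0.161 [ 0.575  -0.1648  0.1625] [ 6.1077 -0.3914  5.5226]
0.159 [ 0.5763 -0.165   0.1618] [ 4.8436 -1.2811 11.4301]
```

View pics/press.png

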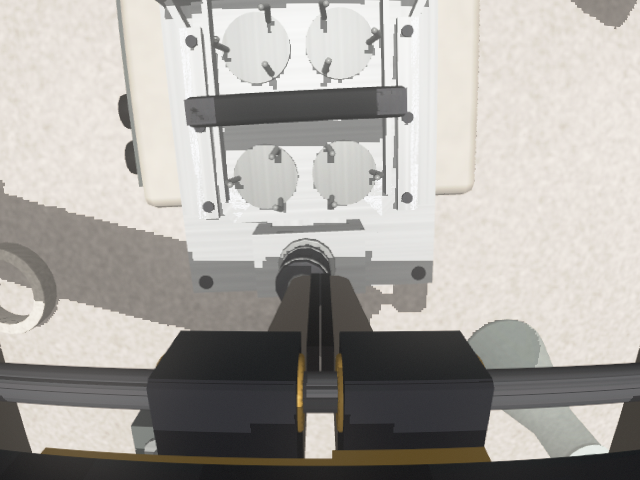

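The force dropped out at z≈0.200 when the balls passed the bridge, then returned from z≈0.183 with a sideways part. In the picture the head sits left of the fingers, at about (303,280). I'll lift off straight up and look.

Run:
```python
from a import *
env.movel(np.array([.5727,-.1645,.26]),rate=.15); env.pause(.2); wsnap('aft'); st(); snap('side','aft_side')
print(tip_of('wrist','button_top')[:2],tip_of('wrist','pin_collar')[:2])
b=cv2.imread('pics/aft.png')[190:340,260:380]
cv2.imwrite('pics/z5.png',cv2.resize(b,(480,600),interpolation=2))
b=cv2.imread('pics/aft_side.png')[220:320,300:420]
cv2.imwrite('pics/z6.png',cv2.resize(b,(720,600),interpolation=2))
```

```text
48.72 [ 0.5722 -0.1644  0.2591] F [ 0.4039 -1.6135  0.3254] w 0.0002
[{'at': [0.5665, -0.1645, 0.1678], 'score': 0.72}] [{'at': [0.3602, -0.4594, 0.05], 'score': 0.91}, {'at': [0.5719, -0.1539, 0.1284], 'score': 0.57}]
```

View pics/z5.png

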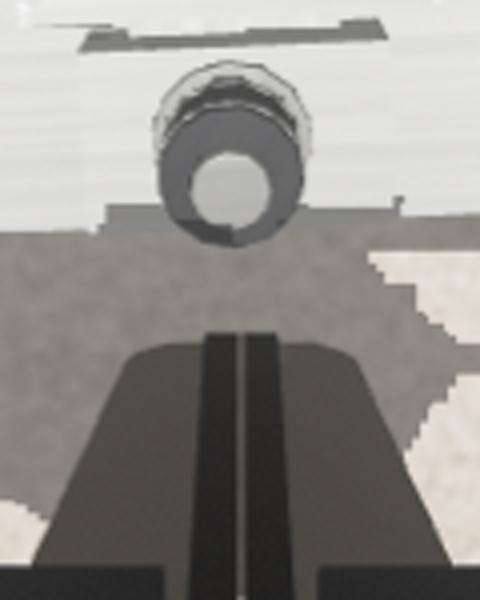

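View pics/z6.png

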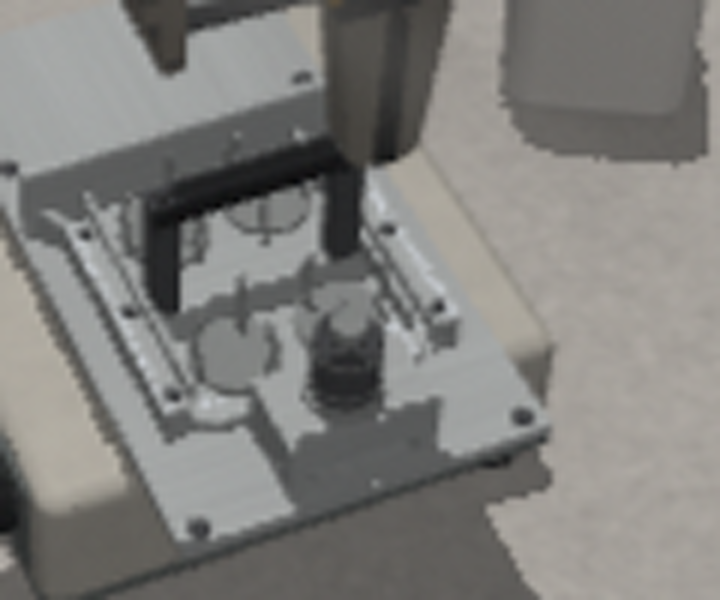

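The pin now sits low: the button is at about (318,238) px in the wrist view and the collar looks to be on the bridge. Depth will give me the heights and any tilt.

Run:
```python
from a import *
d=np.load('pics/aft_d.npy'); ci=viewer.camera_info('wrist'); j=json.load(open('pics/aft.json')); T=np.array(ci['T_tool_cam']); Rw=np.array(j['R'])
def P(uv):
    uv=np.array(uv,int); x=cv2.undistortPoints(uv.astype(float).reshape(-1,1,2),ci['intrinsics'],ci['dist_coeffs']).reshape(-1,2)
    dd=d[uv[:,1],uv[:,0]]; c=np.c_[x[:,0]*dd,-x[:,1]*dd,-dd]
    return (c@T[:3,:3].T+T[:3,3])@Rw.T+np.array(j['p'])
f=lambda l:[(260+a/4,190+b/4) for a,b in l]
print('button',P(f([(231,188),(220,180),(240,180),(220,200),(240,200)])))
print('headtop',P(f([(175,190),(290,190),(231,125),(180,160),(280,160)])))
print('collar',P(f([(162,130),(305,130),(230,68),(190,80),(270,80)])))
print('bridge',P(f([(120,120),(350,120),(231,54),(140,180)])))
print('cent',ray('aft',f([(231,190)]),.167),ray('aft',f([(231,175)]),.159))
# plane tilt of button top, and head
uv=[(x,y) for x in range(309,327) for y in range(228,248)]
p=P(uv); m=(p[:,2]>np.median(p[:,2])-.002); p=p[m]; A=np.c_[p[:,:2]-p[:,:2].mean(0),np.ones(len(p))]; print(len(p),np.linalg.lstsq(A,p[:,2],rcond=None)[0],p.mean(0))
```

```text
button [[ 0.5707 -0.1643  0.1668]
 [ 0.5693 -0.1632  0.1656]
 [ 0.5727 -0.1626  0.1681]
 [ 0.5693 -0.166   0.1684]
 [ 0.5727 -0.1666  0.1663]]
headtop [[ 0.5608 -0.1667  0.1583]
 [ 0.5811 -0.1664  0.1589]
 [ 0.5706 -0.1553  0.1577]
 [ 0.5622 -0.1618  0.1576]
 [ 0.5796 -0.1615  0.1584]]
collar [[ 0.5574 -0.162   0.1319]
 [ 0.5848 -0.1621  0.1309]
 [ 0.5703 -0.1508  0.1294]
 [ 0.5628 -0.1526  0.1322]
 [ 0.5779 -0.1527  0.1315]]
bridge [[ 0.5494 -0.1615  0.1271]
 [ 0.5935 -0.1615  0.1267]
 [ 0.5703 -0.1482  0.1266]
 [ 0.5532 -0.1733  0.1279]]
cent [[ 0.5712 -0.1646  0.167 ]] [[ 0.5711 -0.1641  0.159 ]]
303 [0.0702 2.6773 0.1686] [ 0.5709 -0.1639  0.1686]
```

Run:
```python
from a import *
env.movel(np.array([.5727,-.1645,.33]),rate=.2); env.pause(.3); wsnap('fin'); snap('top','fin_top'); st()
for c in ('wrist','top'):
  for m in ['tray_handle','tray_end','tray_base','button_top','t_pin','pin_collar']: print(c,m,[(round(r['score'],2),np.round(r['at'],4).tolist(),np.round([(np.array(r['at'])-S)@u,(np.array(r['at'])-S)@v],4).tolist()) for r in tip_of(c,m)[:2]])
```

```text
49.77 [ 0.5725 -0.1644  0.3294] F [-0.2182  0.0967  0.3473] w 0.0006
wrist tray_handle [(0.96, [0.5674, -0.0776, 0.16], [-0.0039, 0.0006])]
wrist tray_end [(0.89, [0.5656, -0.0211, 0.1145], [-0.0604, 0.0013]), (0.71, [0.5687, -0.1626, 0.1247], [0.0811, -0.002])]
wrist tray_base [(0.73, [0.5631, -0.0881, 0.1012], [0.0064, -0.0042])]
wrist button_top [(0.54, [0.567, -0.1625, 0.1681], [0.0809, -0.0036]), (0.43, [0.3584, -0.462, 0.0916], [0.3707, -0.2255])]
wrist t_pin []
wrist pin_collar [(0.8, [0.5722, -0.1571, 0.1259], [0.0758, 0.0018])]
top tray_handle [(0.73, [0.5693, -0.0838, 0.1672], [0.0024, 0.0022])]
top tray_end [(0.9, [0.567, -0.0188, 0.1167], [-0.0626, 0.0028])]
top tray_base [(0.93, [0.5678, -0.0779, 0.098], [-0.0036, 0.001]), (0.27, [0.5675, -0.0184, 0.1148], [-0.063, 0.0033])]
top button_top [(0.52, [0.572, -0.1645, 0.1643], [0.0831, 0.0013]), (0.42, [0.3616, -0.4621, 0.0886], [0.371, -0.2223])]
top t_pin [(0.54, [0.4366, -0.3585, 0.0616], [0.2708, -0.1427])]
top pin_collar [(0.46, [0.5742, -0.1629, 0.1311], [0.0816, 0.0035]), (0.45, [0.3588, -0.457, 0.0503], [0.3657, -0.2249])]
```

View pics/fin.png

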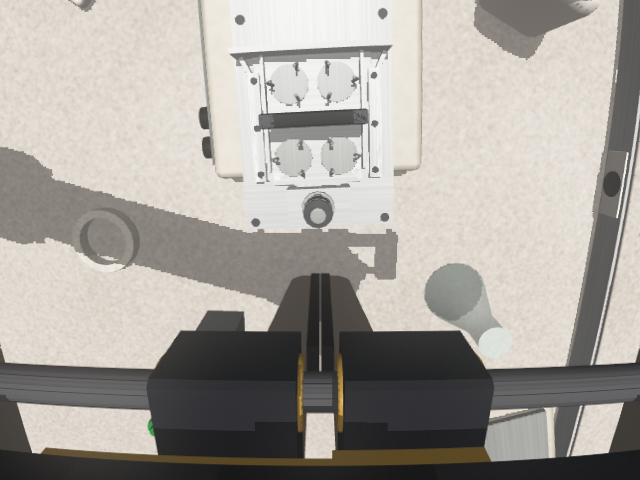

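View pics/fin_top.png

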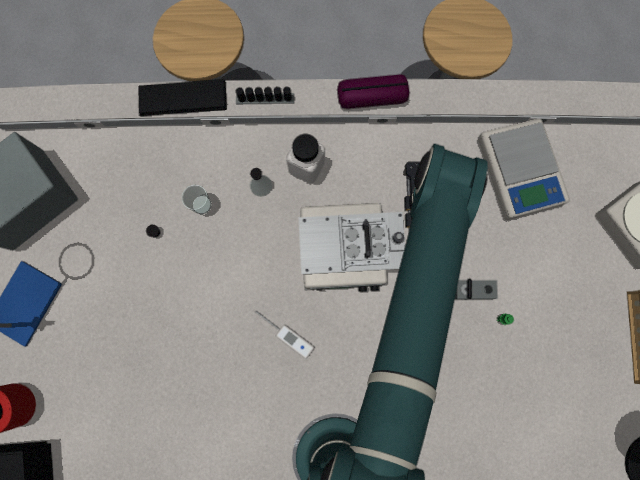

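The final views show the end plate at the rail ends (row 52, with the rails starting just below it) and the pin seated at (318,212). The T-pin and the bystanders are where they were, and the gripper is clear. Handing in.

Run:
```python
from a import *
print(workorder.finish_job()); st()
```

```text
the job is handed in; nothing more can be done
None
the job is handed in; nothing more can be done
```

I turned the tray end for end, slid it along the rails to its stop, stood the ball-lock pin in the bridge hole and pressed it home by its button. The job was handed in at about 50 s of the 72 s allowed. No verdict is reported.

**Last checks:**
- **Tray:** it stopped moving while the push rose to about 8 N. The last wrist picture shows the end plate at the rail ends. Network position readings after the pin was in scattered by several mm (one about 6 mm off), so they confirm home only roughly.
- **Pin:** by depth, the head top is at about 158.5 mm, the button top at about 167 mm and the collar's upper face at about 131 mm. That matches the collar down on the bridge and the button sprung out. The axis is within about 1 mm of the hole as I measured it.
- **Others:** in the last top view the T-pin, flasks, beaker and stopper look unmoved, and the gripper was clear of everything.

**Not fully confirmed:**
- **Button press (step 2):** I could not read the button's travel. Forces and heights suggest it was more than 2 mm in with the collar high twice, once on the bridge rim and once on the carriage rim, each for roughly 0.1 to 0.3 s.
- **Sideways load:** about 5–6 N built up near the end of the press. It didn't keep the pin from seating, and the pin looks upright. My numeric tilt fit was unusable.
- **Lock:** I did not tug the pin to test it.

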